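# Put the measuring cups back on their outlined coaster boards

## Robot

A 6-joint arm with a two-finger parallel gripper is mounted at the origin on the work surface. World frame = base frame: x ahead of the robot, y to its left, z up, the work surface at z = 0. Lengths are in m, angles in rad, forces in N, time in s.
With the tool pointing down it reaches from about 0.425 to 0.95 m from the base axis. Payload 14.7 kg.
Tool frame: the origin (TCP) lies on the mounting face of the last link; the fingertips stand 173 mm ahead of it and the grasp point (between the pads) lies 155 mm ahead of it; z points along the fingers, y is the direction in which the jaws open and shut (so a half turn about z gives the same grasp; the last joint's range is limited). The gripper opens to 85 mm and grips with 20 to 120 N. Pads are 22 mm wide; open, the fingers measure 114 mm over their backs; the gripper's body (76 mm by 85 mm) begins 54 mm behind the grasp point. The pads swing forward as they close: fully open they stand 13 mm farther back than shut.
Start: joints at [1.169, 0.48, 1.596, -0, 1.065, -0.047], TCP at [0.226, 0.61, 0.405] pointing down, gripper open.
Joint ranges: [-2.75, 2.75], [-0.82, 2.05], [0.23, 2.67], [-1.56, 4.7], [0.09, 2.69], [-2.92, 2.92]. Speed limits (rad/s): [1.89, 1.89, 2.39, 3.01, 3.01, 3.01].

## Interface

Orientations are given as a rotation vector (axis times angle).
In Python, from bench import bot gives the robot as it stands. The module is installed in compiled form; this text tells all that it offers.
- The arm moves only by the tool drive_tool, never from a script. Its argument "moves" is a list of rows, each an object of numbers: "ax", "ay", "az": the turn, a rotation vector about the tool's x, y, z in rad; "dx", "dy", "dz": the shift along the tool's x, y, z in m; "jaw": the finger opening in m, from 0 to 0.0854. A call has 1 to 12 rows; each row shifts and turns the pose as measured when the row begins, along the tool's axes as they then stand; what a row does not reach is not made up. A row lasts 1/8 s, in which the tool goes at most 62.5 mm and 10.7 degrees, less where a joint would pass 70% of its speed; a pose out of reach is approached as far as the arm can. A call with a gripper value outside its range is refused whole. The fingers move at their own pace and stop on an object; "force" is the grip in N (left out, the last holds). Time passes only in rows, so rows that do not move let the fingers close. It gives the time, the measured TCP pose, the force and the opening at its end, in the units of the state.
- bot.read_state(): the state, without advancing time (a new reading comes with each control period).
- bot.grab_frame(name): name is "scene" or "side" or "wrist"; returns (picture, depth): 400x640x3 uint8, red, green, blue; 400x640 float32, m along the optical axis (not along the pixel's ray), 0 where there is no reading.
- bot.camera_params(name): a dict with "K" (3x3 intrinsics, pixels), "R" (3x3) and "t" (3): a world point X has camera coordinates R X + t; the wrist camera has in their place "mount" (4x4, takes a point from camera to tool coordinates, whose origin is the TCP and whose axes are the flange's). Camera axes: x right, y down, z forward; pixel columns grow to the right and rows downward; lengths in m; the calibration is good to about 2 mm. A picture is of the moment at which its call begins: read the wrist's pose just before it. camera_params takes no time and is no camera call.
- bot.hand_in(): hands the job in, once; it reports no verdict.
The state is a dict: "time": time; "joint_positions": joint angles; "dq": joint speeds; "tau": joint torques, N m; "eef_pos": TCP position; "tcp_rot": TCP orientation; "contact_force": force on the tool from outside, world axes, zero at the start; "torque": the same for the moment, N m; "width": opening from 0.0 (shut) to 1.0 (fully open).
Only numpy, scipy, OpenCV 4.12 (cv2) and the standard library are available. Lean on these libraries where they do the work, as an engineer would, in place of code of your own. Each camera call takes 0.05 s, during which the arm holds its last target. There are 200 camera calls.

## Task

Put each of the four steel measuring cups upright on the bamboo board that carries its own outline: the cup in the ring of its handle's colour, with its handle lying over the coloured bar. Set each cup down rather than dropping it, and leave the two spice jars standing where they are.

Things in the scene. Friction and masses are not known exactly. Their poses are not given: they have to be found in the camera images.
- red_cup: loose steel measuring cup with a red handle: round, straight-sided, open on top, standing upright on the worktop; outer diameter 68 mm, height 46 mm, wall 3 mm, about 110 g. Origin: centre of its underside, on the cup's axis. z up; +x points along the flat handle, which leaves the wall near the rim (its middle 41 mm up), is 14 mm wide, 8 mm thick and ends 92 mm from the cup's axis
- blue_cup: loose steel measuring cup with a blue handle: round, straight-sided, open on top, standing upright on the worktop; outer diameter 58 mm, height 40 mm, wall 3 mm, about 85 g. Origin: centre of its underside, on the cup's axis. z up; +x points along the flat handle, which leaves the wall near the rim (its middle 35 mm up), is 14 mm wide, 8 mm thick and ends 84 mm from the cup's axis
- green_cup: loose steel measuring cup with a green handle: round, straight-sided, open on top, standing upright on the worktop; outer diameter 48 mm, height 34 mm, wall 3 mm, about 65 g. Origin: centre of its underside, on the cup's axis. z up; +x points along the flat handle, which leaves the wall near the rim (its middle 29 mm up), is 14 mm wide, 8 mm thick and ends 76 mm from the cup's axis
- yellow_cup: loose steel measuring cup with a yellow handle: round, straight-sided, open on top, standing upright on the worktop; outer diameter 38 mm, height 28 mm, wall 3 mm, about 45 g. Origin: centre of its underside, on the cup's axis. z up; +x points along the flat handle, which leaves the wall near the rim (its middle 23 mm up), is 14 mm wide, 8 mm thick and ends 66 mm from the cup's axis
- red_board: fixed bamboo coaster board, 130 (x) x 85 (y) x 6 mm thick, lying on the worktop, inlaid flush with the red outline of the red cup: a ring of inner diameter 68 mm and a straight 14 mm wide bar for the handle. Origin: centre of the board's underside; top face 6 mm above it. The ring's centre lies at x = -22 mm, y = 0 in the board's frame, and the handle bar runs from the ring towards +x
- blue_board: fixed bamboo coaster board, 130 (x) x 85 (y) x 6 mm thick, lying on the worktop, inlaid flush with the blue outline of the blue cup: a ring of inner diameter 58 mm and a straight 14 mm wide bar for the handle. Origin: centre of the board's underside; top face 6 mm above it. The ring's centre lies at x = -22 mm, y = 0 in the board's frame, and the handle bar runs from the ring towards +x
- green_board: fixed bamboo coaster board, 130 (x) x 85 (y) x 6 mm thick, lying on the worktop, inlaid flush with the green outline of the green cup: a ring of inner diameter 48 mm and a straight 14 mm wide bar for the handle. Origin: centre of the board's underside; top face 6 mm above it. The ring's centre lies at x = -22 mm, y = 0 in the board's frame, and the handle bar runs from the ring towards +x
- yellow_board: fixed bamboo coaster board, 130 (x) x 85 (y) x 6 mm thick, lying on the worktop, inlaid flush with the yellow outline of the yellow cup: a ring of inner diameter 38 mm and a straight 14 mm wide bar for the handle. Origin: centre of the board's underside; top face 6 mm above it. The ring's centre lies at x = -22 mm, y = 0 in the board's frame, and the handle bar runs from the ring towards +x
- paprika_jar: loose red-brown spice jar with an aluminium lid, 35 mm across, 54 mm tall, standing among the cups and boards; to be left alone. Origin: centre of its underside
- pepper_jar: loose black spice jar with an aluminium lid, 35 mm across, 54 mm tall, standing among the cups and boards; to be left alone. Origin: centre of its underside

How it is judged:
At the end, for the whole second after the job is handed in: Each cup stands upright (within 0.1 rad), released and at rest on top of the board of its own colour, its axis within 12 mm of the ring's centre along each board axis, and its handle pointing along the coloured bar within 0.35 rad (not the opposite way) (x of red_cup in the frame of red_board between -0.034 and -0.01 m and y of red_cup in the frame of red_board between -0.012 and 0.012 m and z of red_cup in the frame of red_board between 0.004 and 0.009 m and angle between the x axis of red_cup and the x axis of red_board, either way round below 0.35 rad and x of red_board in the frame of red_cup above 0 m and angle between each of red_cup, blue_cup, green_cup, yellow_cup's own z axis and vertical below 0.1 rad and linear speed of each of red_cup, blue_cup, green_cup, yellow_cup below 0.02 m/s and x of blue_cup in the frame of blue_board between -0.034 and -0.01 m and y of blue_cup in the frame of blue_board between -0.012 and 0.012 m and z of blue_cup in the frame of blue_board between 0.004 and 0.009 m and angle between the x axis of blue_cup and the x axis of blue_board, either way round below 0.35 rad and x of blue_board in the frame of blue_cup above 0 m and x of green_cup in the frame of green_board between -0.034 and -0.01 m and y of green_cup in the frame of green_board between -0.012 and 0.012 m and z of green_cup in the frame of green_board between 0.004 and 0.009 m and angle between the x axis of green_cup and the x axis of green_board, either way round below 0.35 rad and x of green_board in the frame of green_cup above 0 m and x of yellow_cup in the frame of yellow_board between -0.034 and -0.01 m and y of yellow_cup in the frame of yellow_board between -0.012 and 0.012 m and z of yellow_cup in the frame of yellow_board between 0.004 and 0.009 m and angle between the x axis of yellow_cup and the x axis of yellow_board, either way round below 0.35 rad and x of yellow_board in the frame of yellow_cup above 0 m); the robot touches nothing.
It fails at once if a cup is let go in mid-air, with its underside more than 35 mm above the worktop ((height (world z) of red_cup above 0.035 m and contact force between the fingers and red_cup below 0.01 N) or (height (world z) of blue_cup above 0.035 m and contact force between the fingers and blue_cup below 0.01 N) or (height (world z) of green_cup above 0.035 m and contact force between the fingers and green_cup below 0.01 N) or (height (world z) of yellow_cup above 0.035 m and contact force between the fingers and yellow_cup below 0.01 N)).
It fails at once if a spice jar is shifted by more than 15 mm or knocked over (distance of any of paprika_jar, pepper_jar from where it was at the start of the episode above 0.015 m or angle between any of paprika_jar, pepper_jar's own z axis and vertical above 0.4 rad).
It also fails if it takes over 106 s, if anything falls off the work surface, if the arm or the gripper's body presses on something with over 40 N, if the wrist force passes 120 N, or if a joint passes its speed limit or range.

## Working session

There is one attempt and no reset: what is moved stays moved. The work goes in short steps, Python scripts to look and compute and a tool call to move; the robot and the scene stay as the last step left them, time stands still between calls to the robot, and variables do not carry over. Pictures are saved under pics/ and viewed, about 12 in all and at most 16, crops included, and the job is handed in when it is done.

Besides the shell and the picture viewer there is one more tool, called after "Request:" by a JSON object that holds its "method" and its "body". drive_tool: Moves the arm, as the interface text tells. Its arguments: {"type":"object","properties":{"moves":{"type":"array"},"force":{"type":"number"}},"required":["moves"]}

```bash
mkdir -p pics
python3 - <<'E'
from bench import bot
import cv2,numpy as np
s=bot.read_state();print(s)
for n in("scene","side"):
    p,d=bot.grab_frame(n);cv2.imwrite(f"pics/{n}0.png",p[:,:,::-1]);np.savez(f"{n}0.npz",p=p,d=d)
    print(n,bot.camera_params(n))
print(bot.camera_params("wrist"))
E
```

```text
{'time': 0.0, 'joint_positions': array([ 1.16944400e+00,  4.80832057e-01,  1.59685920e+00,  4.92855504e-05,
        1.06509865e+00, -4.66348905e-02]), 'dq': array([-1.99154122e-03,  1.49538190e-03, -1.14993001e-05,  6.45956008e-04,
        1.30993805e-04,  6.34980422e-04]), 'tau': array([-5.28752629e-03, -9.50640249e+01, -4.30169070e+01, -6.12375461e-04,
        1.21433922e-02, -3.76365017e-05]), 'eef_pos': array([0.22567819, 0.60935526, 0.40407759]), 'tcp_rot': array([-5.54254794e-01, -3.09200062e+00,  1.81844423e-03]), 'contact_force': array([ 0.08179362, -0.10074494,  0.48384615]), 'torque': array([-0.03796483, -0.01317192, -0.04921328]), 'width': 0.9961725074166787}
scene {'K': array([[363.94270823,   0.        , 319.64215805],
       [  0.        , 363.94270823, 192.88991188],
       [  0.        ,   0.        ,   1.        ]]), 'R': array([[ 0.56537466,  0.82476525,  0.01066658],
       [ 0.56821542, -0.38007133, -0.72984726],
       [-0.5978986 ,  0.41869806, -0.68352703]]), 't': array([-0.30891526, -0.28051603,  1.05657973])}
side {'K': array([[365.03838122,   0.        , 319.40278316],
       [  0.        , 365.03838122, 203.64054648],
       [  0.        ,   0.        ,   1.        ]]), 'R': array([[ 0.79881826, -0.60156364, -0.00325212],
       [-0.42927918, -0.56623728, -0.70362968],
       [ 0.42143656,  0.56346831, -0.71055942]]), 't': array([-0.42447209,  0.27449579,  0.48225008])}
{'K': array([[295.1419648 ,   0.        , 322.61805566],
       [  0.        , 295.1419648 , 195.04393373],
       [  0.        ,   0.        ,   1.        ]]), 'mount': array([[-4.62340140e-04, -9.61650786e-01, -2.74276417e-01,
         7.03123661e-02],
       [ 9.99999751e-01, -5.90768513e-04,  3.85643729e-04,
        -7.95983596e-04],
       [-5.32888466e-04, -2.74276170e-01,  9.61650819e-01,
         2.93045308e-02],
       [ 0.00000000e+00,  0.00000000e+00,  0.00000000e+00,
         1.00000000e+00]])}
```

View pics/scene0.png

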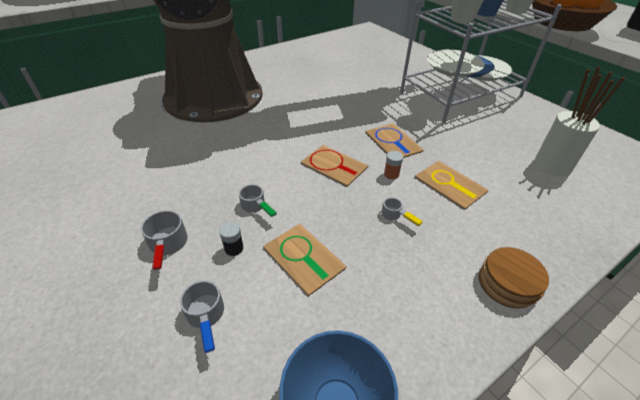

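View pics/side0.png

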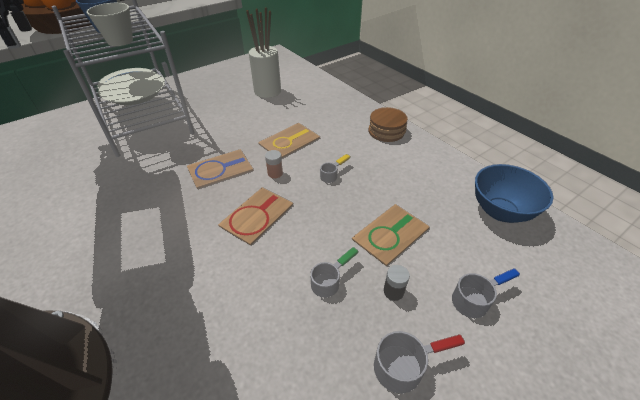

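The pictures show all four cups with their handles, the four boards and the two jars. The positions in the scene image (col, row):
- **Cups:** red (163,235), blue (202,303), green (252,198), yellow (393,210).
- **Boards:** red (335,165), blue (394,140), green (305,257), yellow (451,184).
- **Jars:** pepper (231,240), paprika (393,165).

Next I measure them from colour and depth in both cameras.

```bash
cat > h.py <<'E'
from bench import bot
import cv2,numpy as np
from scipy.optimize import least_squares
from scipy.spatial.transform import Rotation as Ro
CUP=dict(red=(34,46,41,92),blue=(29,40,35,84),green=(24,34,29,76),yellow=(19,28,23,66))
def cloud(n,p,d,pose=None):
    c=bot.camera_params(n);K=c["K"];v,u=np.mgrid[:400,:640]
    X=np.stack([(u-K[0,2])/K[0,0]*d,(v-K[1,2])/K[1,1]*d,d],-1)
    if n=="wrist":
        M=c["mount"];X=X@M[:3,:3].T+M[:3,3];X=X@Ro.from_rotvec(pose[1]).as_matrix().T+pose[0]
    else: X=(X-c["t"])@c["R"]
    h=cv2.cvtColor(p,cv2.COLOR_RGB2HSV).astype(int)
    ok=(d>0)&(d<2)
    return X[ok],h[ok]
def cmask(h,k):
    H,S,V=h.T;s=(S>130)&(V>60)
    return s&dict(red=(H<5)|(H>174),blue=(H>105)&(H<130),green=(H>50)&(H<85),yellow=(H>22)&(H<35)&(S>180))[k]
def measure(X,h,k,box=None):
    R,ht,hm,end=[q/1000 for q in CUP[k]]
    w=(X[:,0]>.2)&(X[:,0]<1.1)&(abs(X[:,1])<.75)
    m=cmask(h,k)&w&(X[:,2]>-.01)&(X[:,2]<.1)
    r={}
    hd=X[m&(abs(X[:,2]-hm-.003)<.012)]; 
    if len(hd)>15:
        c=np.median(hd,0);hd=hd[np.linalg.norm(hd-c,axis=1)<.05];c=hd.mean(0)
        rim=X[(abs(X[:,2]-ht)<.004)&(h[:,1]<90)&(np.linalg.norm(X[:,:2]-c[:2],axis=1)<.13)]
        if len(rim)>10:
          def f(q):return np.linalg.norm(rim[:,:2]-q,axis=1)-(R-.0015)
          best=None
          for a in np.arange(0,6.28,.5):
            s=least_squares(f,c[:2]+.06*np.array([np.cos(a),np.sin(a)]),loss="soft_l1",f_scale=.002)
            if .035<np.linalg.norm(s.x-c[:2])<.09 and (best is None or s.cost<best.cost):best=s
          if best is not None:
            dd=c[:2]-best.x;r["cup"]=(best.x.round(4),round(np.degrees(np.arctan2(dd[1],dd[0])),1),len(rim),round(best.cost*1e6/len(rim),2),"handle",c.round(3))
    return r
def board(X,h,k):
    R=CUP[k][0]/1000;e=CUP[k][3]/1000
    m=cmask(h,k)&(abs(X[:,2]-.006)<.007)&(X[:,0]>.2)&(X[:,0]<1.1)&(abs(X[:,1])<.75)
    P=X[m,:2]
    if len(P)<25:return len(P)
    c=np.median(P,0);P=P[np.linalg.norm(P-c,axis=1)<.1]
    best=None
    def f(q):
        d=P-q[:2];cs,sn=np.cos(q[2]),np.sin(q[2]);x=d[:,0]*cs+d[:,1]*sn;y=-d[:,0]*sn+d[:,1]*cs
        ring=abs(np.hypot(x,y)-R-.002)
        bar=np.hypot(np.maximum(np.maximum(R-x,x-e),0),np.maximum(abs(y)-.006,0)+.3*abs(y))
        return np.minimum(ring,bar)
    for a in np.arange(0,6.28,.4):
        s=least_squares(f,[*(P.mean(0)-.02*np.array([np.cos(a),np.sin(a)])),a],x_scale=[.01,.01,.2],loss="soft_l1",f_scale=.003)
        if best is None or s.cost<best.cost:best=s
    q=best.x;return q[:2].round(4),round(np.degrees(q[2])%360,1),len(P),round(best.cost*1e6/len(P),2)
E
python3 - <<'E'
from h import *
for n in("scene","side"):
    z=np.load(n+"0.npz");X,h=cloud(n,z["p"],z["d"])
    print(n)
    for k in CUP: print(k,measure(X,h,k),"BOARD",board(X,h,k))
    m=(X[:,2]>.05)&(X[:,2]<.06)&(X[:,0]>.25)&(X[:,0]<1.0)&(abs(X[:,1])<.6)
    P=X[m,:2];from scipy.cluster.hierarchy import fcluster,linkage
    l=fcluster(linkage(P[:1500] if len(P)>1500 else P),.02,"distance")
    print("jars",[(P[:len(l)][l==i].min(0).round(3),P[:len(l)][l==i].max(0).round(3),(l==i).sum()) for i in set(l) if (l==i).sum()>15])
E
```

```text
scene
red {'cup': (array([ 0.4635, -0.2764]), np.float64(-22.1), 381, np.float64(33.3), 'handle', array([ 0.528, -0.303,  0.045]))} BOARD (array([0.4328, 0.0955]), np.float64(19.6), 86, np.float64(0.46))
blue {} BOARD (array([ 0.8006, -0.2036]), np.float64(40.3), 830, np.float64(6.8))
green {'cup': (array([ 0.4659, -0.1087]), np.float64(8.1), 242, np.float64(53.97), 'handle', array([ 0.52 , -0.101,  0.033]))} BOARD (array([ 0.6104, -0.0956]), np.float64(6.0), 276, np.float64(0.58))
yellow {'cup': (array([0.6387, 0.1073]), np.float64(6.7), 150, np.float64(2.74), 'handle', array([0.686, 0.113, 0.027]))} BOARD (array([0.6249, 0.2717]), np.float64(5.1), 221, np.float64(3.06))
jars [(array([ 0.788, -0.188]), array([ 0.83 , -0.125]), np.int64(314)), (array([ 0.529, -0.203]), array([ 0.563, -0.169]), np.int64(275)), (array([0.532, 0.172]), array([0.566, 0.206]), np.int64(147)), (array([0.694, 0.48 ]), array([0.771, 0.524]), np.int64(171)), (array([0.283, 0.447]), array([0.483, 0.598]), np.int64(592))]
side
red {'cup': (array([ 0.4612, -0.2771]), np.float64(-23.2), 521, np.float64(21.85), 'handle', array([ 0.522, -0.303,  0.044]))} BOARD (array([0.4307, 0.0965]), np.float64(18.0), 270, np.float64(0.9))
blue {'cup': (array([ 0.6303, -0.2741]), np.float64(-13.9), 287, np.float64(3.08), 'handle', array([ 0.688, -0.288,  0.038]))} BOARD 2
green {} BOARD (array([ 0.6085, -0.0958]), np.float64(6.2), 113, np.float64(0.37))
yellow {'cup': (array([0.6368, 0.1066]), np.float64(9.5), 89, np.float64(2.47), 'handle', array([0.681, 0.114, 0.026]))} BOARD 0
jars [(array([ 0.542, -0.18 ]), array([ 0.56, -0.17]), np.int64(22)), (array([ 0.783, -0.25 ]), array([ 0.917, -0.121]), np.int64(636)), (array([0.532, 0.172]), array([0.564, 0.206]), np.int64(140)), (array([0.69, 0.48]), array([0.763, 0.532]), np.int64(103)), (array([0.282, 0.447]), array([0.483, 0.598]), np.int64(599))]
```

```bash
cat >> h.py <<'E'
JARS=np.array([[.547,-.187],[.549,.189]])
HG=dict(red=(.525,-.303),blue=(.688,-.288),green=(.52,-.101),yellow=(.684,.113))
def cup(X,h,k,c,yaw=None):
    "fit axis to rim points near guess c; yaw from handle-coloured points"
    R,ht,hm,end=[q/1000 for q in CUP[k]];c=np.array(c)
    out=[]
    hd=X[cmask(h,k)&(X[:,2]>hm-.008)&(X[:,2]<hm+.012)&(np.linalg.norm(X[:,:2]-c,axis=1)<.11)]
    near=lambda c:X[(abs(X[:,2]-ht)<.004)&(h[:,1]<90)&(abs(np.linalg.norm(X[:,:2]-c,axis=1)-R)<.012)]
    for i in range(4):
        rim=near(c);c=least_squares(lambda q:np.linalg.norm(rim[:,:2]-q,axis=1)-(R-.0015),c,loss="soft_l1",f_scale=.002).x
    d=hd.mean(0)[:2]-c
    return c.round(4),round(np.degrees(np.arctan2(d[1],d[0])),1),len(rim),len(hd)
def wood(X,h,c):
    H,S,V=h.T
    P=X[(H>8)&(H<22)&(S>60)&(abs(X[:,2]-.006)<.004)&(np.linalg.norm(X[:,:2]-np.array(c),axis=1)<.1)][:,:2]
    r=cv2.minAreaRect((P*1000).astype(np.float32));b=cv2.boxPoints(r)
    return np.round(r[0],1),np.round(r[1],1),round(r[2],1),len(P)
E
python3 - <<'E'
from h import *
G=dict(red=(.463,-.277),blue=(.630,-.274),green=(.47,-.11),yellow=(.638,.107))
for n in("scene","side"):
    z=np.load(n+"0.npz");X,h=cloud(n,z["p"],z["d"]);print(n)
    b=(X[:,0]<.74)&((X[:,0]<.7)|(X[:,1]>-.1));X,h=X[b],h[b]
    X0=X
    for k in CUP: print(k,cup(X,h,k,G[k]))
    H,S,V=h.T
    # all wood
    P=X[(H>8)&(H<22)&(S>60)&(abs(X[:,2]-.006)<.006)&(X[:,0]>.3)&(abs(X[:,1])<.4)]
    im=np.zeros((900,600),np.uint8)
    im[((P[:,1]+.45)*1000).astype(int),((P[:,0]-.25)*1000).astype(int)]=255
    im=cv2.morphologyEx(im,cv2.MORPH_CLOSE,np.ones((13,13)))
    for c in cv2.findContours(im,cv2.RETR_EXTERNAL,cv2.CHAIN_APPROX_NONE)[0]:
        if cv2.contourArea(c)>3000:
            r=cv2.minAreaRect(c);print("board",np.round([r[0][0]+250,r[0][1]-450],1),np.round(r[1],1),round(r[2],1))
    # colour of blue/yellow board paint
    for c in((.46,.23),(.66,.27)):
        q=(np.linalg.norm(X[:,:2]-c,axis=1)<.09)&(abs(X[:,2]-.006)<.01)&(S>90)
        hist=np.histogram(H[q],bins=range(0,181,10))[0];print(hist)
    if n=="scene":
      for k in("blue","yellow"):
        q=(X[:,1]>.15);print(k,board(X[q],h[q],k))
E
```

```text
scene
red (array([ 0.4626, -0.2773]), np.float64(-21.2), 313, 211)
blue (array([ 0.6323, -0.2739]), np.float64(-12.7), 365, 198)
green (array([ 0.4636, -0.107 ]), np.float64(6.0), 170, 99)
yellow (array([0.6386, 0.1072]), np.float64(6.7), 149, 103)
board [458.5 278.8] [ 86.1 130.2] 82.2
board [644.2 272.7] [129.4  86.9] 5.7
board [452.4 102.1] [130.1  86.7] 18.9
board [631.7 -94.2] [130.1  84.5] 6.3
[  0 662   0   0   0   0   0   0   0   0  30  79   0   0   0   0   0   0]
[   0 1261  313    0    0    0    0    0    0    0    0    0    0    0
    0    0    0    0]
blue (array([0.4378, 0.2821]), np.float64(352.1), 75, np.float64(0.47))
yellow (array([0.6249, 0.2717]), np.float64(5.1), 221, np.float64(3.06))
side
red (array([ 0.4606, -0.2777]), np.float64(-22.5), 445, 313)
blue (array([ 0.6301, -0.2741]), np.float64(-14.0), 280, 152)
green (array([ 0.4616, -0.1076]), np.float64(nan), 204, 0)
yellow (array([0.6367, 0.1066]), np.float64(9.5), 88, 28)
board [642.9 272.6] [130.6  86. ] 5.3
board [456.9 278.7] [ 87.9 129.2] 81.5
board [450.6 101.8] [130.  86.] 18.4
board [630.4 -94.3] [131.8  84.9] 6.2
[  0 234   0   0   0   0   0   0   0   0   0 111   0   0   0   0   0   0]
[  0 512 167   0   0   0   0   0   0   0   0   0   0   0   0   0   0   0]h.py:62: RuntimeWarning: Mean of empty slice.
  d=hd.mean(0)[:2]-c
  ret = um.true_divide(
```

```bash
cat > go.py <<'E'
import sys
from h import *
# usage: go.py x y z yawdeg -> shift/turn in tool axes (shift first, then turn)
x,y,z,a=map(float,sys.argv[1:5]);s=bot.read_state()
R=Ro.from_rotvec(s["tcp_rot"]);p=s["eef_pos"]
a=np.radians(a);T=Ro.from_matrix(np.array([[np.cos(a),np.sin(a),0],[np.sin(a),-np.cos(a),0],[0,0,-1]]))
print("t",round(s["time"],2),"pos",p.round(4),"xyaw",round(np.degrees(np.arctan2(*R.as_matrix()[1::-1,0])),1),"F",s["contact_force"].round(1),"w",round(s["width"]*.0854,4),"q6",round(s["joint_positions"][5],2))
d=np.array([x,y,z])-p;print("d tool(mm)",(R.inv().apply(d)*1000).round(1),"turn(rad)",(R.inv()*T).as_rotvec().round(3),"| if turned first",(T.inv().apply(d)*1000).round(1))
E
python3 go.py .6377 .1069 .28 187.5
```

```text
t 0.1 pos [0.2257 0.6094 0.4041] xyaw 159.7 F [-0.8 -0.6  0.1] w 0.0852 q6 -0.05
d tool(mm) [-560.9 -327.9  124.5] turn(rad) [-0.001 -0.    -0.486] | if turned first [-342.9 -551.9  124.1]
```

Request:
{"method": "drive_tool", "body": {"moves": [{"dx":-0.047,"dy":-0.027},{"dx":-0.047,"dy":-0.027},{"dx":-0.047,"dy":-0.027},{"dx":-0.047,"dy":-0.027},{"dx":-0.047,"dy":-0.027},{"dx":-0.047,"dy":-0.027},{"dx":-0.047,"dy":-0.027},{"dx":-0.047,"dy":-0.027},{"dx":-0.047,"dy":-0.027},{"dx":-0.047,"dy":-0.027},{"az":-0.16,"dz":0.03},{"az":-0.16,"dz":0.03}]}}

```text
schema error: expected keys ax, ay, az, dx, dy, dz, jaw
```

```bash
python3 go.py .6377 .1069 .28 187.5
```

```text
t 0.1 pos [0.2257 0.6094 0.4041] xyaw 159.7 F [-0.8 -0.6  0.1] w 0.0852 q6 -0.05
d tool(mm) [-560.9 -327.9  124.5] turn(rad) [-0.001 -0.    -0.486] | if turned first [-342.9 -551.9  124.1]
```

All keys are required in every row.

Request:
{"method": "drive_tool", "body": {"moves": [{"ax":0,"ay":0,"az":0,"dx":-0.047,"dy":-0.027,"dz":0,"jaw":0.085},{"ax":0,"ay":0,"az":0,"dx":-0.047,"dy":-0.027,"dz":0,"jaw":0.085},{"ax":0,"ay":0,"az":0,"dx":-0.047,"dy":-0.027,"dz":0,"jaw":0.085},{"ax":0,"ay":0,"az":0,"dx":-0.047,"dy":-0.027,"dz":0,"jaw":0.085},{"ax":0,"ay":0,"az":0,"dx":-0.047,"dy":-0.027,"dz":0,"jaw":0.085},{"ax":0,"ay":0,"az":0,"dx":-0.047,"dy":-0.027,"dz":0,"jaw":0.085},{"ax":0,"ay":0,"az":0,"dx":-0.047,"dy":-0.027,"dz":0,"jaw":0.085},{"ax":0,"ay":0,"az":0,"dx":-0.047,"dy":-0.027,"dz":0,"jaw":0.085},{"ax":0,"ay":0,"az":0,"dx":-0.047,"dy":-0.027,"dz":0,"jaw":0.085},{"ax":0,"ay":0,"az":0,"dx":-0.047,"dy":-0.027,"dz":0,"jaw":0.085},{"ax":0,"ay":0,"az":-0.16,"dx":0,"dy":0,"dz":0.03,"jaw":0.085},{"ax":0,"ay":0,"az":-0.16,"dx":0,"dy":0,"dz":0.03,"jaw":0.085}], "force": 40}}

```text
time: 1.6
eef_pos: [0.5839, 0.1825, 0.3422]
tcp_rot: [0.041, 3.137, 0.011]
contact_force: [-0.0, 0.6, -0.4]
width: 0.995
```

```bash
python3 go.py .6377 .1069 .28 187.5
```

```text
t 1.6 pos [0.5839 0.1825 0.3422] xyaw 178.5 F [-0.   0.6 -0.4] w 0.085 q6 -1.3
d tool(mm) [-55.5 -74.6  61.9] turn(rad) [ 0.007  0.005 -0.157] | if turned first [-43.4 -82.   62.2]
```

Request:
{"method": "drive_tool", "body": {"moves": [{"ax":0,"ay":0,"az":0,"dx":-0.028,"dy":-0.037,"dz":0.0,"jaw":0.085},{"ax":0,"ay":0,"az":0,"dx":-0.028,"dy":-0.037,"dz":0.0,"jaw":0.085},{"ax":0.007,"ay":0.005,"az":-0.157,"dx":0,"dy":0,"dz":0.03,"jaw":0.085},{"ax":0,"ay":0,"az":0,"dx":0,"dy":0,"dz":0.03,"jaw":0.085}]}}

```text
time: 2.1
eef_pos: [0.6396, 0.1044, 0.2785]
tcp_rot: [0.217, -3.132, 0.001]
contact_force: [0.0, -0.1, -0.2]
width: 0.995
```

```bash
python3 - <<'E'
from h import *
s=bot.read_state();p,d=bot.grab_frame("wrist")
cv2.imwrite("pics/w1.png",p[:,:,::-1])
X,h=cloud("wrist",p,d,(s["eef_pos"],s["tcp_rot"]))
print(cup(X,h,"yellow",(.6377,.1069)), board(X,h,"yellow"))
E
python3 go.py .6377 .1069 .178 187.5
```

```text
(array([0.6368, 0.1065]), np.float64(9.6), 780, 579) (array([0.6256, 0.2706]), np.float64(6.1), 1153, np.float64(2.47))
t 2.15 pos [0.6384 0.1042 0.2747] xyaw -172.2 F [-1.4 -0.2 -4.1] w 0.0851 q6 -1.59
d tool(mm) [-0.3  2.9 96.7] turn(rad) [-0.001 -0.007  0.006] | if turned first [ 0.3  2.8 96.7]
```

View pics/w1.png

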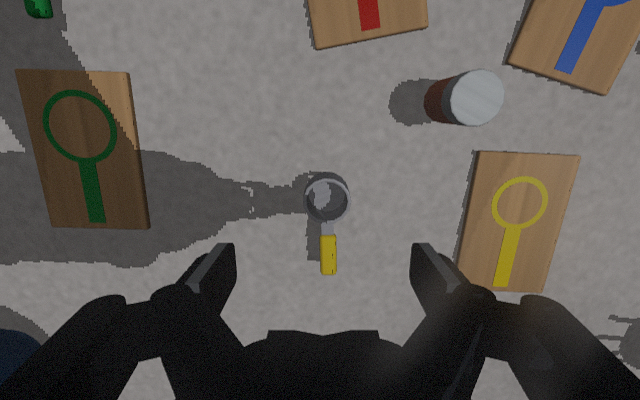

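The wrist view shows the yellow cup centred between the open fingers at (326,198). The jar at (475,97) and the board at (517,220) are well clear. I descend and grip.

Request:
{"method": "drive_tool", "body": {"moves": [{"ax":0,"ay":0,"az":0,"dx":0,"dy":0.003,"dz":0.03,"jaw":0.085},{"ax":0,"ay":0,"az":0,"dx":0,"dy":0,"dz":0.03,"jaw":0.085},{"ax":0,"ay":0,"az":0,"dx":0,"dy":0,"dz":0.025,"jaw":0.085},{"ax":0,"ay":0,"az":0,"dx":0,"dy":0,"dz":0.008,"jaw":0.085},{"ax":0,"ay":0,"az":0,"dx":0,"dy":0,"dz":0.0,"jaw":0.085}]}}

```text
time: 2.78
eef_pos: [0.6374, 0.1074, 0.18]
tcp_rot: [0.212, -3.126, 0.002]
contact_force: [0.2, 0.1, 0.6]
width: 0.996
```

```bash
python3 go.py .637 .1067 .178 187.5
```

```text
t 2.77 pos [0.6374 0.1074 0.18  ] xyaw -172.2 F [0.2 0.1 0.6] w 0.0851 q6 -1.59
d tool(mm) [ 0.4 -0.6  2. ] turn(rad) [-0.    -0.008  0.005] | if turned first [ 0.5 -0.6  2. ]
```

Request:
{"method": "drive_tool", "body": {"moves": [{"ax":0,"ay":0,"az":0,"dx":0,"dy":0,"dz":0.002,"jaw":0.03},{"ax":0,"ay":0,"az":0,"dx":0,"dy":0,"dz":0,"jaw":0.03},{"ax":0,"ay":0,"az":0,"dx":0,"dy":0,"dz":0,"jaw":0.03},{"ax":0,"ay":0,"az":0,"dx":0,"dy":0,"dz":0,"jaw":0.03},{"ax":0,"ay":0,"az":0,"dx":0,"dy":0,"dz":0,"jaw":0.03},{"ax":0,"ay":0,"az":0,"dx":0,"dy":0,"dz":0,"jaw":0.03}], "force": 40}}

```text
time: 3.52
eef_pos: [0.6385, 0.1076, 0.1814]
tcp_rot: [0.213, -3.13, 0.001]
contact_force: [0.2, 0.0, -1.3]
width: 0.442
```

```bash
python3 go.py .637 .1067 .178 187.5
```

```text
t 3.52 pos [0.6385 0.1076 0.1814] xyaw -172.2 F [ 0.2  0.  -1.3] w 0.0378 q6 -1.59
d tool(mm) [ 1.6 -0.7  3.4] turn(rad) [-0.    -0.004  0.005] | if turned first [ 1.6 -0.7  3.4]
```

Request:
{"method": "drive_tool", "body": {"moves": [{"ax":0,"ay":0,"az":0,"dx":0,"dy":0,"dz":-0.02,"jaw":0.03},{"ax":0,"ay":0,"az":0,"dx":0,"dy":0,"dz":-0.035,"jaw":0.03},{"ax":0,"ay":0,"az":0,"dx":0,"dy":0,"dz":-0.035,"jaw":0.03},{"ax":0,"ay":0,"az":0,"dx":-0.001,"dy":0.03,"dz":0,"jaw":0.03},{"ax":0,"ay":0,"az":0,"dx":-0.001,"dy":0.035,"dz":0,"jaw":0.03},{"ax":0,"ay":0,"az":0,"dx":-0.001,"dy":0.035,"dz":0,"jaw":0.03},{"ax":0,"ay":0,"az":0,"dx":-0.001,"dy":0.035,"dz":0,"jaw":0.03},{"ax":0,"ay":0,"az":0,"dx":-0.001,"dy":0.025,"dz":0,"jaw":0.03}]}}

```text
time: 4.53
eef_pos: [0.623, 0.2697, 0.2852]
tcp_rot: [-0.207, 3.132, 0.001]
contact_force: [0.1, 0.3, -0.3]
width: 0.433
```

```bash
python3 - <<'E'
from h import *
s=bot.read_state();p,d=bot.grab_frame("wrist")
cv2.imwrite("pics/w2.png",p[:,:,::-1])
X,h=cloud("wrist",p,d,(s["eef_pos"],s["tcp_rot"]))
H,S,V=h.T
for lo in((.35,.55,.2,.36),(.54,.75,.2,.36)):
    P=X[(H>8)&(H<36)&(S>60)&(abs(X[:,2]-.006)<.004)&(X[:,0]>lo[0])&(X[:,0]<lo[1])&(X[:,1]>lo[2])&(X[:,1]<lo[3])]
    if len(P)>50:
        r=cv2.minAreaRect((P[:,:2]*1000).astype(np.float32));print(np.round(r[0],1),np.round(r[1],1),round(r[2],1),len(P))
E
python3 go.py .6234 .2708 .188 185.5
```

```text
[504.8 261.1] [ 63.9 130.8] 12.3 6831
[622.  260.3] [171.6 106.6] 5.2 7697
t 4.58 pos [0.6228 0.2722 0.2855] xyaw -172.4 F [-1.4  3.7  0. ] w 0.0376 q6 -1.34
d tool(mm) [-0.1 -1.6 97.5] turn(rad) [0.002 0.004 0.037] | if turned first [-0.5 -1.5 97.5]
```

View pics/w2.png

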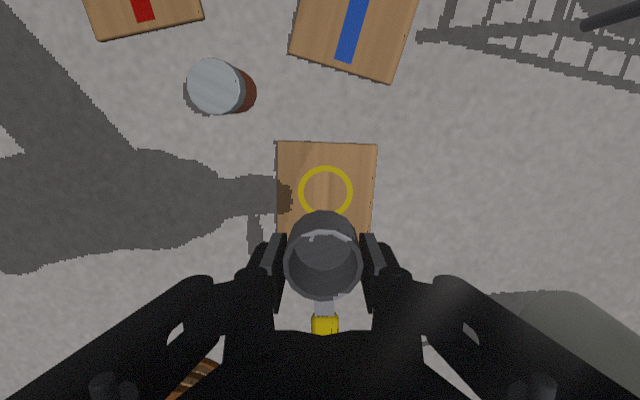

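The cup is held and the ring is visible at (325,191), fully unobstructed. I check its world position.

```bash
cat > px.py <<'E'
import sys
from h import *
# px.py cam u v z : world point of pixel at height z (uses present pose for wrist)
n=sys.argv[1];u,v,z=map(float,sys.argv[2:5]);c=bot.camera_params(n);r=np.linalg.inv(c["K"])@[u,v,1]
s=bot.read_state()
R=Ro.from_rotvec(s["tcp_rot"]).as_matrix();M=c["mount"];o=R@M[:3,3]+s["eef_pos"];d=R@M[:3,:3]@r
print((o+d*(z-o[2])/d[2]).round(4))
E
python3 px.py wrist 325.5 190.5 .006
```

```text
[0.6202 0.2746 0.006 ]
```

Request:
{"method": "drive_tool", "body": {"moves": [{"ax":0,"ay":0,"az":0.037,"dx":0,"dy":-0.001,"dz":0.03,"jaw":0.03},{"ax":0,"ay":0,"az":0,"dx":0,"dy":0,"dz":0.03,"jaw":0.03},{"ax":0,"ay":0,"az":0,"dx":0,"dy":0,"dz":0.025,"jaw":0.03},{"ax":0,"ay":0,"az":0,"dx":0,"dy":0,"dz":0.006,"jaw":0.03},{"ax":0,"ay":0,"az":0,"dx":0,"dy":0,"dz":0,"jaw":0.03}]}}

```text
time: 5.2
eef_pos: [0.6245, 0.2732, 0.1995]
tcp_rot: [-0.152, 3.128, 0.006]
contact_force: [0.2, 0.9, -0.6]
width: 0.437
```

```bash
python3 go.py .6232 .2712 .1875 185.5
```

```text
t 5.2 pos [0.6245 0.2732 0.1995] xyaw -174.4 F [ 0.2  0.9 -0.6] w 0.0373 q6 -1.3
d tool(mm) [ 1.6 -1.9 11.9] turn(rad) [0.003 0.01  0.001] | if turned first [ 1.5 -1.8 12. ]
```

Request:
{"method": "drive_tool", "body": {"moves": [{"ax":0.003,"ay":0.01,"az":0,"dx":0.0015,"dy":-0.002,"dz":0.006,"jaw":0.03},{"ax":0,"ay":0,"az":0,"dx":0,"dy":0,"dz":0.004,"jaw":0.03},{"ax":0,"ay":0,"az":0,"dx":0,"dy":0,"dz":0.002,"jaw":0.03}]}}

```text
time: 5.58
eef_pos: [0.6241, 0.2711, 0.1896]
tcp_rot: [-0.152, 3.135, 0.002]
contact_force: [0.8, -1.1, -0.5]
width: 0.438
```

```bash
python3 go.py .6232 .2712 .1875 185.5
```

```text
t 5.58 pos [0.6241 0.2711 0.1896] xyaw -174.4 F [ 0.8 -1.1 -0.5] w 0.0374 q6 -1.3
d tool(mm) [0.9 0.2 2.1] turn(rad) [0.001 0.003 0.001] | if turned first [0.9 0.2 2.1]
```

Request:
{"method": "drive_tool", "body": {"moves": [{"ax":0,"ay":0.003,"az":0,"dx":0.001,"dy":0,"dz":0.002,"jaw":0.03},{"ax":0,"ay":0,"az":0,"dx":0,"dy":0,"dz":0.001,"jaw":0.03}]}}

```text
time: 5.82
eef_pos: [0.6231, 0.271, 0.1866]
tcp_rot: [0.152, -3.138, -0.002]
contact_force: [-4.3, -0.9, 10.3]
width: 0.439
```

```bash
python3 go.py .6232 .2712 .1875 185.5
```

```text
t 5.83 pos [0.6231 0.271  0.1866] xyaw -174.4 F [-4.3 -0.9 10.3] w 0.0375 q6 -1.3
d tool(mm) [-0.2  0.2 -0.9] turn(rad) [ 0.001 -0.     0.001] | if turned first [-0.2  0.2 -0.9]
```

Request:
{"method": "drive_tool", "body": {"moves": [{"ax":0,"ay":0,"az":0,"dx":0,"dy":0,"dz":-0.0005,"jaw":0.065},{"ax":0,"ay":0,"az":0,"dx":0,"dy":0,"dz":0,"jaw":0.065},{"ax":0,"ay":0,"az":0,"dx":0,"dy":0,"dz":0,"jaw":0.065},{"ax":0,"ay":0,"az":0,"dx":0,"dy":0,"dz":-0.015,"jaw":0.065},{"ax":0,"ay":0,"az":0,"dx":0,"dy":0,"dz":-0.04,"jaw":0.085},{"ax":0,"ay":0,"az":0,"dx":0,"dy":0,"dz":-0.05,"jaw":0.085}]}}

```text
time: 6.58
eef_pos: [0.6221, 0.2705, 0.2929]
tcp_rot: [0.152, -3.132, 0.001]
contact_force: [1.0, -0.3, -1.1]
width: 1.001
```

```bash
python3 - <<'E'
from h import *
s=bot.read_state();p,d=bot.grab_frame("wrist")
X,h=cloud("wrist",p,d,(s["eef_pos"],s["tcp_rot"]));Y=X-[0,0,.006]
print(cup(Y,h,"yellow",(.6215,.271)))
E
python3 go.py .4626 -.1073 .28 186
```

```text
(array([0.6223, 0.2707]), np.float64(6.9), 705, 586)
t 6.62 pos [0.6239 0.2713 0.3003] xyaw -174.4 F [3.4 1.7 7. ] w 0.0853 q6 -1.3
d tool(mm) [ 197.2 -361.2   19.2] turn(rad) [ 0.002  0.002 -0.008] | if turned first [ 200.  -359.6   20.3]
```

Yellow stands at (0.622, 0.271), on its ring. Green is next.

Request:
{"method": "drive_tool", "body": {"moves": [{"ax":0,"ay":0,"az":0,"dx":0.022,"dy":-0.04,"dz":0,"jaw":0.085},{"ax":0,"ay":0,"az":0,"dx":0.022,"dy":-0.04,"dz":0,"jaw":0.085},{"ax":0,"ay":0,"az":0,"dx":0.022,"dy":-0.04,"dz":0,"jaw":0.085},{"ax":0,"ay":0,"az":0,"dx":0.022,"dy":-0.04,"dz":0,"jaw":0.085},{"ax":0,"ay":0,"az":0,"dx":0.022,"dy":-0.04,"dz":0,"jaw":0.085},{"ax":0,"ay":0,"az":0,"dx":0.022,"dy":-0.04,"dz":0,"jaw":0.085},{"ax":0,"ay":0,"az":0,"dx":0.022,"dy":-0.04,"dz":0,"jaw":0.085},{"ax":0,"ay":0,"az":0,"dx":0.022,"dy":-0.04,"dz":0,"jaw":0.085},{"ax":0,"ay":0,"az":0,"dx":0.018,"dy":-0.036,"dz":0.02,"jaw":0.085},{"ax":0,"ay":0,"az":0,"dx":0,"dy":0,"dz":0,"jaw":0.085}]}}

```text
time: 7.88
eef_pos: [0.4633, -0.1119, 0.289]
tcp_rot: [-0.154, 3.115, 0.003]
contact_force: [0.2, 0.1, -0.2]
width: 0.995
```

```bash
python3 - <<'E'
from h import *
s=bot.read_state();p,d=bot.grab_frame("wrist")
X,h=cloud("wrist",p,d,(s["eef_pos"],s["tcp_rot"]))
print(cup(X,h,"green",(.4626,-.1073)))
E
python3 go.py .4626 -.1073 .178 186
```

```text
(array([ 0.4616, -0.1081]), np.float64(7.8), 936, 626)
t 7.92 pos [ 0.4641 -0.1111  0.2897] xyaw -174.3 F [ 0.2 -0.3  0.3] w 0.085 q6 -1.99
d tool(mm) [  3.9   3.9 111.6] turn(rad) [ 0.001  0.024 -0.005] | if turned first [  1.1   3.9 111.7]
```

Request:
{"method": "drive_tool", "body": {"moves": [{"ax":0,"ay":0.024,"az":-0.02,"dx":0.003,"dy":0.0035,"dz":0.02,"jaw":0.085},{"ax":0,"ay":0,"az":0,"dx":0,"dy":0,"dz":0.035,"jaw":0.085},{"ax":0,"ay":0,"az":0,"dx":0,"dy":0,"dz":0.03,"jaw":0.085},{"ax":0,"ay":0,"az":0,"dx":0,"dy":0,"dz":0.015,"jaw":0.085}]}}

```text
time: 8.43
eef_pos: [0.4634, -0.1044, 0.1875]
tcp_rot: [-0.199, 3.133, -0.002]
contact_force: [0.0, -0.9, 0.5]
width: 0.998
```

```bash
python3 go.py .462 -.1077 .178 187
```

```text
t 8.43 pos [ 0.4634 -0.1044  0.1875] xyaw -172.7 F [ 0.  -0.9  0.5] w 0.0852 q6 -1.98
d tool(mm) [ 1.9 -3.   9.5] turn(rad) [-0.002  0.003  0.005] | if turned first [ 1.8 -3.1  9.5]
```

Request:
{"method": "drive_tool", "body": {"moves": [{"ax":0,"ay":0,"az":0,"dx":0.002,"dy":-0.003,"dz":0.006,"jaw":0.085},{"ax":0,"ay":0,"az":0,"dx":0,"dy":0,"dz":0.003,"jaw":0.04},{"ax":0,"ay":0,"az":0,"dx":0,"dy":0,"dz":0,"jaw":0.04},{"ax":0,"ay":0,"az":0,"dx":0,"dy":0,"dz":0,"jaw":0.04},{"ax":0,"ay":0,"az":0,"dx":0,"dy":0,"dz":0,"jaw":0.04},{"ax":0,"ay":0,"az":0,"dx":0,"dy":0,"dz":0,"jaw":0.04}], "force": 40}}

```text
time: 9.18
eef_pos: [0.4624, -0.1059, 0.1782]
tcp_rot: [-0.206, 3.133, -0.003]
contact_force: [0.1, 0.3, -0.3]
width: 0.537
```

```bash
python3 go.py .609 -.097 .28 186.2
```

```text
t 9.18 pos [ 0.4624 -0.1059  0.1782] xyaw -172.5 F [ 0.1  0.3 -0.3] w 0.0459 q6 -1.99
d tool(mm) [-146.7  -10.6 -101.4] turn(rad) [-0.002  0.002  0.023] | if turned first [-146.7   -7.  -101.8]
```

Request:
{"method": "drive_tool", "body": {"moves": [{"ax":0,"ay":0,"az":0,"dx":0,"dy":0,"dz":-0.02,"jaw":0.04},{"ax":0,"ay":0,"az":0,"dx":0,"dy":0,"dz":-0.035,"jaw":0.04},{"ax":0,"ay":0,"az":0,"dx":0,"dy":0,"dz":-0.035,"jaw":0.04},{"ax":0,"ay":0,"az":0.02,"dx":-0.03,"dy":-0.002,"dz":0,"jaw":0.04},{"ax":0,"ay":0,"az":0,"dx":-0.035,"dy":-0.002,"dz":0,"jaw":0.04},{"ax":0,"ay":0,"az":0,"dx":-0.035,"dy":-0.002,"dz":0,"jaw":0.04},{"ax":0,"ay":0,"az":0,"dx":-0.03,"dy":-0.002,"dz":0,"jaw":0.04},{"ax":0,"ay":0,"az":0,"dx":-0.012,"dy":0,"dz":0,"jaw":0.04}]}}

```text
time: 10.18
eef_pos: [0.6069, -0.0975, 0.2731]
tcp_rot: [-0.171, 3.134, -0.003]
contact_force: [-1.3, 1.2, -0.5]
width: 0.542
```

```bash
python3 - <<'E'
from h import *
s=bot.read_state();p,d=bot.grab_frame("wrist")
cv2.imwrite("pics/w3.png",p[:,:,::-1])
E
python3 go.py .6095 -.097 .1842 186.2
```

```text
t 10.22 pos [ 0.6075 -0.0974  0.2731] xyaw -173.8 F [ 1.8  0.1 -1.1] w 0.0465 q6 -1.89
d tool(mm) [-1.7  0.4 88.9] turn(rad) [-0.002  0.003  0.001] | if turned first [-2.   0.2 88.9]
```

View pics/w3.png

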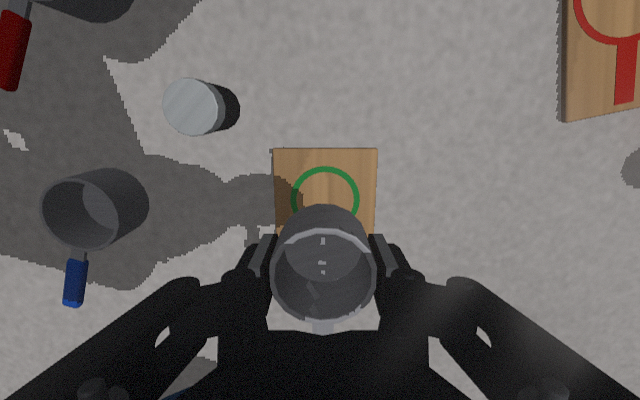

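The green cup is held straight and its ring at (325,199) lies directly ahead. I lower it.

Request:
{"method": "drive_tool", "body": {"moves": [{"ax":0,"ay":0,"az":0,"dx":-0.002,"dy":0,"dz":0.03,"jaw":0.04},{"ax":0,"ay":0,"az":0,"dx":0,"dy":0,"dz":0.03,"jaw":0.04},{"ax":0,"ay":0,"az":0,"dx":0,"dy":0,"dz":0.015,"jaw":0.04},{"ax":0,"ay":0,"az":0,"dx":0,"dy":0,"dz":0.007,"jaw":0.04},{"ax":0,"ay":0,"az":0,"dx":0,"dy":0,"dz":0.003,"jaw":0.04}]}}

```text
time: 10.85
eef_pos: [0.6072, -0.0975, 0.1871]
tcp_rot: [-0.17, 3.134, -0.003]
contact_force: [0.1, 1.0, 0.2]
width: 0.539
```

```bash
python3 go.py .6095 -.097 .1842 186.2
```

```text
t 10.85 pos [ 0.6072 -0.0975  0.1871] xyaw -173.8 F [0.1 1.  0.2] w 0.046 q6 -1.89
d tool(mm) [-2.3  0.3  2.9] turn(rad) [-0.002  0.002  0.   ] | if turned first [-2.4  0.3  2.9]
```

Request:
{"method": "drive_tool", "body": {"moves": [{"ax":0,"ay":0,"az":0,"dx":-0.002,"dy":0,"dz":0.002,"jaw":0.04},{"ax":0,"ay":0,"az":0,"dx":0,"dy":0,"dz":0.001,"jaw":0.04},{"ax":0,"ay":0,"az":0,"dx":0,"dy":0,"dz":0.001,"jaw":0.04}]}}

```text
time: 11.22
eef_pos: [0.61, -0.0974, 0.1845]
tcp_rot: [-0.17, 3.132, -0.004]
contact_force: [-0.1, 1.6, -1.2]
width: 0.541
```

Request:
{"method": "drive_tool", "body": {"moves": [{"ax":0,"ay":0,"az":0,"dx":0,"dy":0,"dz":0.0015,"jaw":0.04}]}}

```text
time: 11.35
eef_pos: [0.6101, -0.0975, 0.1832]
tcp_rot: [-0.17, 3.131, -0.004]
contact_force: [-0.2, 1.0, 16.1]
width: 0.538
```

Request:
{"method": "drive_tool", "body": {"moves": [{"ax":0,"ay":0,"az":0,"dx":0,"dy":0,"dz":-0.0005,"jaw":0.075},{"ax":0,"ay":0,"az":0,"dx":0,"dy":0,"dz":0,"jaw":0.075},{"ax":0,"ay":0,"az":0,"dx":0,"dy":0,"dz":0,"jaw":0.075},{"ax":0,"ay":0,"az":0,"dx":0,"dy":0,"dz":-0.015,"jaw":0.075},{"ax":0,"ay":0,"az":0,"dx":0,"dy":0,"dz":-0.04,"jaw":0.085},{"ax":0,"ay":0,"az":0,"dx":0,"dy":0,"dz":-0.05,"jaw":0.085}]}}

```text
time: 12.1
eef_pos: [0.6083, -0.097, 0.2898]
tcp_rot: [0.17, -3.136, 0.001]
contact_force: [0.2, -0.0, 0.6]
width: 0.996
```

```bash
python3 - <<'E'
from h import *
s=bot.read_state();p,d=bot.grab_frame("wrist")
X,h=cloud("wrist",p,d,(s["eef_pos"],s["tcp_rot"]));Y=X-[0,0,.006]
print(cup(Y,h,"green",(.609,-.097)),cup(X,h,"blue",(.6312,-.274)))
E
python3 go.py .4616 -.2775 .3 158
```

```text
(array([ 0.6104, -0.0983]), np.float64(6.4), 961, 650) (array([ 0.6304, -0.2739]), np.float64(-13.4), 1598, 602)
t 12.15 pos [ 0.6102 -0.0973  0.2967] xyaw -173.8 F [ 4.1 -0.8  8.2] w 0.0851 q6 -1.89
d tool(mm) [ 167.2 -163.    -4. ] turn(rad) [-0.002  0.008  0.493] | if turned first [  70.3 -222.7   -3.3]
```

Green stands at (0.610, -0.098), yaw 6.4°. Red is next.

Request:
{"method": "drive_tool", "body": {"moves": [{"ax":0,"ay":0,"az":0,"dx":0.028,"dy":-0.027,"dz":0,"jaw":0.085},{"ax":0,"ay":0,"az":0,"dx":0.028,"dy":-0.027,"dz":0,"jaw":0.085},{"ax":0,"ay":0,"az":0,"dx":0.028,"dy":-0.027,"dz":0,"jaw":0.085},{"ax":0,"ay":0,"az":0,"dx":0.028,"dy":-0.027,"dz":0,"jaw":0.085},{"ax":0,"ay":0,"az":0,"dx":0.028,"dy":-0.027,"dz":0,"jaw":0.085},{"ax":0,"ay":0,"az":0,"dx":0.027,"dy":-0.027,"dz":0,"jaw":0.085},{"ax":0,"ay":0.008,"az":0.16,"dx":0,"dy":0,"dz":0,"jaw":0.085},{"ax":0,"ay":0,"az":0.16,"dx":0,"dy":0,"dz":0,"jaw":0.085},{"ax":0,"ay":0,"az":0.16,"dx":0,"dy":0,"dz":0,"jaw":0.085},{"ax":0,"ay":0,"az":0,"dx":0,"dy":0,"dz":0,"jaw":0.085}]}}

```text
time: 13.4
eef_pos: [0.4581, -0.2825, 0.3087]
tcp_rot: [0.595, 3.069, -0.011]
contact_force: [0.2, -0.6, -0.3]
width: 1.001
```

```bash
python3 - <<'E'
from h import *
s=bot.read_state();p,d=bot.grab_frame("wrist")
X,h=cloud("wrist",p,d,(s["eef_pos"],s["tcp_rot"]))
print(cup(X,h,"red",(.4616,-.2775)))
E
python3 go.py .4616 -.2775 .178 158
```

```text
(array([ 0.4606, -0.2786]), np.float64(-21.7), 1207, 674)
t 13.45 pos [ 0.4581 -0.2825  0.3087] xyaw 158.2 F [-0.3 -0.1 -0.6] w 0.085 q6 -1.8
d tool(mm) [  0.8   6.5 130.7] turn(rad) [-0.004  0.016  0.004] | if turned first [ -1.3   6.  130.7]
```

Request:
{"method": "drive_tool", "body": {"moves": [{"ax":-0.004,"ay":0.016,"az":0.004,"dx":0.001,"dy":0.0055,"dz":0.02,"jaw":0.085},{"ax":0,"ay":0,"az":0,"dx":0,"dy":0,"dz":0.03,"jaw":0.085},{"ax":0,"ay":0,"az":0,"dx":0,"dy":0,"dz":0.02,"jaw":0.085},{"ax":0,"ay":0,"az":0,"dx":0,"dy":0,"dz":0.0,"jaw":0.085}]}}

```text
time: 13.95
eef_pos: [0.4595, -0.2758, 0.235]
tcp_rot: [-0.582, -3.085, -0.002]
contact_force: [-1.3, 0.2, 0.0]
width: 0.995
```

```bash
python3 go.py .461 -.278 .174 158.2
```

```text
t 13.95 pos [ 0.4595 -0.2758  0.235 ] xyaw 158.6 F [-1.3  0.2  0. ] w 0.085 q6 -1.8
d tool(mm) [-2.3 -1.6 61. ] turn(rad) [ 0.001 -0.002  0.008] | if turned first [-2.2 -1.5 61. ]
```

Request:
{"method": "drive_tool", "body": {"moves": [{"ax":0,"ay":0,"az":0,"dx":-0.002,"dy":-0.0015,"dz":0.015,"jaw":0.085},{"ax":0,"ay":0,"az":0,"dx":0,"dy":0,"dz":0.025,"jaw":0.085},{"ax":0,"ay":0,"az":0,"dx":0,"dy":0,"dz":0.012,"jaw":0.085},{"ax":0,"ay":0,"az":0,"dx":0,"dy":0,"dz":0.004,"jaw":0.085}]}}

```text
time: 14.45
eef_pos: [0.4616, -0.2781, 0.1773]
tcp_rot: [-0.577, -3.088, -0.001]
contact_force: [0.5, 0.0, 1.0]
width: 0.994
```

```bash
python3 go.py .461 -.278 .174 158.2
```

```text
t 14.45 pos [ 0.4616 -0.2781  0.1773] xyaw 158.8 F [0.5 0.  1. ] w 0.0849 q6 -1.8
d tool(mm) [ 0.7 -0.1  3.3] turn(rad) [ 0.001 -0.001  0.011] | if turned first [ 0.7 -0.1  3.3]
```

Request:
{"method": "drive_tool", "body": {"moves": [{"ax":0,"ay":0,"az":0,"dx":0,"dy":0,"dz":0.003,"jaw":0.06},{"ax":0,"ay":0,"az":0,"dx":0,"dy":0,"dz":0,"jaw":0.06},{"ax":0,"ay":0,"az":0,"dx":0,"dy":0,"dz":0,"jaw":0.06},{"ax":0,"ay":0,"az":0,"dx":0,"dy":0,"dz":0,"jaw":0.06},{"ax":0,"ay":0,"az":0,"dx":0,"dy":0,"dz":0,"jaw":0.06}], "force": 40}}

```text
time: 15.08
eef_pos: [0.4622, -0.2786, 0.1756]
tcp_rot: [0.577, 3.086, -0.0]
contact_force: [0.4, -0.6, -0.4]
width: 0.773
```

```bash
python3 go.py .4305 .0955 .28 198.7
```

```text
t 15.07 pos [ 0.4622 -0.2786  0.1756] xyaw 158.8 F [ 0.4 -0.6 -0.4] w 0.066 q6 -1.8
d tool(mm) [ 164.5  337.4 -104.7] turn(rad) [-0.001  0.002 -0.696] | if turned first [ -89.9  364.5 -104.4]
```

Request:
{"method": "drive_tool", "body": {"moves": [{"ax":0,"ay":0,"az":0,"dx":0,"dy":0,"dz":-0.02,"jaw":0.06},{"ax":0,"ay":0,"az":0,"dx":0,"dy":0,"dz":-0.035,"jaw":0.06},{"ax":0,"ay":0,"az":0,"dx":0,"dy":0,"dz":-0.045,"jaw":0.06},{"ax":0,"ay":0,"az":0,"dx":0.012,"dy":0.025,"dz":0,"jaw":0.06},{"ax":0,"ay":0,"az":0,"dx":0.022,"dy":0.045,"dz":0,"jaw":0.06},{"ax":0,"ay":0,"az":0,"dx":0.022,"dy":0.045,"dz":0,"jaw":0.06},{"ax":0,"ay":0,"az":0,"dx":0.022,"dy":0.045,"dz":0,"jaw":0.06},{"ax":0,"ay":0,"az":0,"dx":0.022,"dy":0.045,"dz":0,"jaw":0.06},{"ax":0,"ay":0,"az":0,"dx":0.022,"dy":0.045,"dz":0,"jaw":0.06},{"ax":0,"ay":0,"az":0,"dx":0.022,"dy":0.045,"dz":0,"jaw":0.06},{"ax":0,"ay":0,"az":-0.15,"dx":0.015,"dy":0.03,"dz":0,"jaw":0.06},{"ax":0,"ay":0,"az":-0.17,"dx":0,"dy":0,"dz":0,"jaw":0.06}]}}

```text
time: 16.58
eef_pos: [0.4309, 0.092, 0.2799]
tcp_rot: [0.069, 3.133, -0.003]
contact_force: [0.5, -1.0, -1.7]
width: 0.769
```

```bash
python3 go.py .4319 .0955 .28 198.7
```

```text
t 16.57 pos [0.4309 0.092  0.2799] xyaw 177.5 F [ 0.5 -1.  -1.7] w 0.0657 q6 -1.38
d tool(mm) [-0.8  3.6 -0.1] turn(rad) [-0.003  0.008 -0.371] | if turned first [-2.1  3.  -0.1]
```

Request:
{"method": "drive_tool", "body": {"moves": [{"ax":0,"ay":0.008,"az":-0.16,"dx":-0.001,"dy":0.0035,"dz":0,"jaw":0.06},{"ax":0,"ay":0,"az":-0.16,"dx":0,"dy":0,"dz":0,"jaw":0.06},{"ax":0,"ay":0,"az":-0.03,"dx":0,"dy":0,"dz":0,"jaw":0.06},{"ax":0,"ay":0,"az":0,"dx":0,"dy":0,"dz":0,"jaw":0.06}]}}

```text
time: 17.08
eef_pos: [0.4317, 0.0965, 0.2803]
tcp_rot: [-0.496, 3.102, -0.003]
contact_force: [0.4, 0.2, -0.9]
width: 0.775
```

```bash
python3 - <<'E'
from h import *
s=bot.read_state();p,d=bot.grab_frame("wrist")
cv2.imwrite("pics/w4.png",p[:,:,::-1])
E
python3 go.py .4319 .0955 .1816 198.7
```

```text
t 17.12 pos [0.4317 0.0965 0.2803] xyaw -161.8 F [-0.1  0.2 -0.9] w 0.0657 q6 -1.73
d tool(mm) [ 0.1 -0.8 98.7] turn(rad) [-0.002 -0.    -0.009] | if turned first [ 0.1 -1.  98.7]
```

View pics/w4.png

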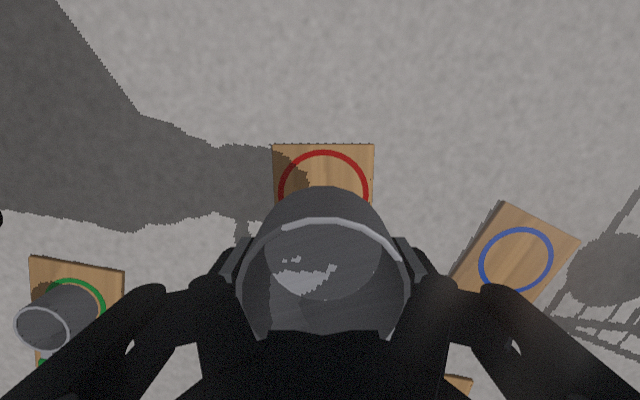

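The red cup is level in the grip and its ring, centred near (323,192), is in line. I lower it.

Request:
{"method": "drive_tool", "body": {"moves": [{"ax":0,"ay":0,"az":0,"dx":0,"dy":-0.0008,"dz":0.03,"jaw":0.06},{"ax":0,"ay":0,"az":0,"dx":0,"dy":0,"dz":0.03,"jaw":0.06},{"ax":0,"ay":0,"az":0,"dx":0,"dy":0,"dz":0.02,"jaw":0.06},{"ax":0,"ay":0,"az":0,"dx":0,"dy":0,"dz":0.008,"jaw":0.06},{"ax":0,"ay":0,"az":0,"dx":0,"dy":0,"dz":0.003,"jaw":0.06},{"ax":0,"ay":0,"az":0,"dx":0,"dy":0,"dz":0.001,"jaw":0.06}]}}

```text
time: 17.88
eef_pos: [0.4333, 0.0952, 0.1872]
tcp_rot: [-0.475, 3.102, -0.003]
contact_force: [-0.1, -0.0, -0.0]
width: 0.769
```

```bash
python3 go.py .4319 .0955 .1816 198.7
```

```text
t 17.88 pos [0.4333 0.0952 0.1872] xyaw -162.6 F [-0.1 -0.  -0. ] w 0.0657 q6 -1.72
d tool(mm) [1.3 0.8 5.6] turn(rad) [-0.003  0.003 -0.022] | if turned first [1.2 0.8 5.6]
```

Request:
{"method": "drive_tool", "body": {"moves": [{"ax":0,"ay":0,"az":-0.02,"dx":0.001,"dy":0.0008,"dz":0.003,"jaw":0.06},{"ax":0,"ay":0,"az":0,"dx":0,"dy":0,"dz":0.002,"jaw":0.06},{"ax":0,"ay":0,"az":0,"dx":0,"dy":0,"dz":0.001,"jaw":0.06}]}}

```text
time: 18.25
eef_pos: [0.4326, 0.0958, 0.182]
tcp_rot: [-0.508, 3.094, -0.003]
contact_force: [0.2, -0.0, -0.5]
width: 0.773
```

Request:
{"method": "drive_tool", "body": {"moves": [{"ax":0,"ay":0,"az":0,"dx":0,"dy":0,"dz":0.0015,"jaw":0.06}]}}

```text
time: 18.38
eef_pos: [0.4326, 0.0958, 0.1805]
tcp_rot: [-0.508, 3.094, -0.004]
contact_force: [0.0, -0.2, -0.8]
width: 0.768
```

Request:
{"method": "drive_tool", "body": {"moves": [{"ax":0,"ay":0,"az":0,"dx":0,"dy":0,"dz":0.0015,"jaw":0.06}]}}

```text
time: 18.5
eef_pos: [0.4328, 0.0957, 0.1798]
tcp_rot: [-0.507, 3.093, -0.003]
contact_force: [-5.8, -3.1, 49.8]
width: 0.768
```

Request:
{"method": "drive_tool", "body": {"moves": [{"ax":0,"ay":0,"az":0,"dx":0,"dy":0,"dz":-0.001,"jaw":0.085},{"ax":0,"ay":0,"az":0,"dx":0,"dy":0,"dz":0,"jaw":0.085},{"ax":0,"ay":0,"az":0,"dx":0,"dy":0,"dz":0,"jaw":0.085},{"ax":0,"ay":0,"az":0,"dx":0,"dy":0,"dz":-0.015,"jaw":0.085},{"ax":0,"ay":0,"az":0,"dx":0,"dy":0,"dz":-0.04,"jaw":0.085},{"ax":0,"ay":0,"az":0,"dx":0,"dy":0,"dz":-0.05,"jaw":0.085},{"ax":0,"ay":0,"az":0,"dx":0,"dy":0,"dz":0,"jaw":0.085}]}}

```text
time: 19.38
eef_pos: [0.432, 0.0959, 0.288]
tcp_rot: [-0.507, 3.095, -0.003]
contact_force: [-0.5, 0.0, -0.7]
width: 0.997
```

```bash
python3 - <<'E'
from h import *
s=bot.read_state();p,d=bot.grab_frame("wrist")
X,h=cloud("wrist",p,d,(s["eef_pos"],s["tcp_rot"]));Y=X-[0,0,.006]
print(cup(Y,h,"red",(.431,.095)))
E
python3 go.py .6307 -.2739 .3 166.6
```

```text
(array([0.4325, 0.095 ]), np.float64(18.3), 1524, 833)
t 19.43 pos [0.4315 0.0957 0.2866] xyaw -161.4 F [-0.4 -0.1  0.4] w 0.085 q6 -1.74
d tool(mm) [ -70.9 -413.9  -12.1] turn(rad) [-0.002  0.004  0.559] | if turned first [-279.5 -313.4  -13.4]
```

Red stands at (0.4325, 0.095), yaw 18.3°. The last one is blue.

Request:
{"method": "drive_tool", "body": {"moves": [{"ax":0,"ay":0,"az":0,"dx":-0.005,"dy":-0.03,"dz":-0.006,"jaw":0.085},{"ax":0,"ay":0,"az":0,"dx":-0.0085,"dy":-0.048,"dz":-0.006,"jaw":0.085},{"ax":0,"ay":0,"az":0,"dx":-0.0085,"dy":-0.048,"dz":0,"jaw":0.085},{"ax":0,"ay":0,"az":0,"dx":-0.0085,"dy":-0.048,"dz":0,"jaw":0.085},{"ax":0,"ay":0,"az":0,"dx":-0.0085,"dy":-0.048,"dz":0,"jaw":0.085},{"ax":0,"ay":0,"az":0,"dx":-0.0085,"dy":-0.048,"dz":0,"jaw":0.085},{"ax":0,"ay":0,"az":0,"dx":-0.0085,"dy":-0.048,"dz":0,"jaw":0.085},{"ax":0,"ay":0,"az":0,"dx":-0.0085,"dy":-0.048,"dz":0,"jaw":0.085},{"ax":0,"ay":0,"az":0.17,"dx":-0.006,"dy":-0.045,"dz":0,"jaw":0.085},{"ax":0,"ay":0,"az":0.18,"dx":0,"dy":0,"dz":0,"jaw":0.085},{"ax":0,"ay":0,"az":0.18,"dx":0,"dy":0,"dz":0,"jaw":0.085},{"ax":0,"ay":0,"az":0,"dx":0,"dy":0,"dz":0,"jaw":0.085}]}}

```text
time: 20.92
eef_pos: [0.6313, -0.2835, 0.2789]
tcp_rot: [-0.34, -3.104, -0.005]
contact_force: [-0.3, 0.3, -0.1]
width: 0.997
```

```bash
python3 - <<'E'
from h import *
s=bot.read_state();p,d=bot.grab_frame("wrist")
X,h=cloud("wrist",p,d,(s["eef_pos"],s["tcp_rot"]));b=X[:,0]<.74
print(cup(X[b],h[b],"blue",(.6307,-.2739)))
E
python3 go.py .6307 -.2739 .177 166.6
```

```text
(array([ 0.6304, -0.2751]), np.float64(-12.7), 1270, 791)
t 20.98 pos [ 0.6312 -0.2833  0.2789] xyaw 167.7 F [-0.4  0.6 -0.4] w 0.085 q6 -1.82
d tool(mm) [  0.5   9.  101.9] turn(rad) [ 0.001 -0.019  0.019] | if turned first [  2.6   9.1 101.9]
```

Request:
{"method": "drive_tool", "body": {"moves": [{"ax":0,"ay":-0.018,"az":0.012,"dx":0.001,"dy":0.0085,"dz":0.01,"jaw":0.085},{"ax":0,"ay":0,"az":0,"dx":0,"dy":0,"dz":0.02,"jaw":0.085},{"ax":0,"ay":0,"az":0,"dx":0,"dy":0,"dz":0.01,"jaw":0.085},{"ax":0,"ay":0,"az":0,"dx":0,"dy":0,"dz":0.0,"jaw":0.085}]}}

```text
time: 21.48
eef_pos: [0.6312, -0.2741, 0.2346]
tcp_rot: [-0.335, -3.12, -0.004]
contact_force: [0.8, -0.6, 0.9]
width: 0.997
```

```bash
python3 go.py .6305 -.2745 .177 167
```

```text
t 21.48 pos [ 0.6312 -0.2741  0.2346] xyaw 167.7 F [ 0.8 -0.6  0.9] w 0.0852 q6 -1.81
d tool(mm) [ 0.4 -0.7 57.6] turn(rad) [ 0.002 -0.004  0.013] | if turned first [ 0.6 -0.6 57.6]
```

Request:
{"method": "drive_tool", "body": {"moves": [{"ax":0,"ay":0,"az":0.01,"dx":0,"dy":-0.0005,"dz":0.015,"jaw":0.085},{"ax":0,"ay":0,"az":0,"dx":0,"dy":0,"dz":0.025,"jaw":0.085},{"ax":0,"ay":0,"az":0,"dx":0,"dy":0,"dz":0.01,"jaw":0.085},{"ax":0,"ay":0,"az":0,"dx":0,"dy":0,"dz":0.004,"jaw":0.085},{"ax":0,"ay":0,"az":0,"dx":0,"dy":0,"dz":0.002,"jaw":0.05},{"ax":0,"ay":0,"az":0,"dx":0,"dy":0,"dz":0,"jaw":0.05},{"ax":0,"ay":0,"az":0,"dx":0,"dy":0,"dz":0,"jaw":0.05},{"ax":0,"ay":0,"az":0,"dx":0,"dy":0,"dz":0,"jaw":0.05},{"ax":0,"ay":0,"az":0,"dx":0,"dy":0,"dz":0,"jaw":0.05},{"ax":0,"ay":0,"az":0,"dx":0,"dy":0,"dz":0,"jaw":0.05}], "force": 40}}

```text
time: 22.72
eef_pos: [0.632, -0.2755, 0.1785]
tcp_rot: [-0.352, -3.122, -0.001]
contact_force: [-0.3, 0.1, -0.2]
width: 0.653
```

```bash
python3 go.py .4365 .2818 .28 171.8
```

```text
t 22.73 pos [ 0.632  -0.2755  0.1785] xyaw 167.1 F [-0.3  0.1 -0.2] w 0.0558 q6 -1.8
d tool(mm) [ 314.7  500.  -100.9] turn(rad) [ 0.001 -0.    -0.081] | if turned first [ 273.   523.8 -101.5]
```

Request:
{"method": "drive_tool", "body": {"moves": [{"ax":0,"ay":0,"az":0,"dx":0,"dy":0,"dz":-0.02,"jaw":0.05},{"ax":0,"ay":0,"az":0,"dx":0,"dy":0,"dz":-0.035,"jaw":0.05},{"ax":0,"ay":0,"az":0,"dx":0,"dy":0,"dz":-0.045,"jaw":0.05},{"ax":0,"ay":0,"az":0,"dx":0.014,"dy":0.022,"dz":0,"jaw":0.05},{"ax":0,"ay":0,"az":0,"dx":0.026,"dy":0.042,"dz":0,"jaw":0.05},{"ax":0,"ay":0,"az":0,"dx":0.026,"dy":0.042,"dz":0,"jaw":0.05},{"ax":0,"ay":0,"az":0,"dx":0.026,"dy":0.042,"dz":0,"jaw":0.05},{"ax":0,"ay":0,"az":0,"dx":0.026,"dy":0.042,"dz":0,"jaw":0.05},{"ax":0,"ay":0,"az":0,"dx":0.026,"dy":0.042,"dz":0,"jaw":0.05},{"ax":0,"ay":0,"az":0,"dx":0.026,"dy":0.042,"dz":0,"jaw":0.05},{"ax":0,"ay":0,"az":0,"dx":0.026,"dy":0.042,"dz":0,"jaw":0.05},{"ax":0,"ay":0,"az":0,"dx":0.026,"dy":0.042,"dz":0,"jaw":0.05}]}}

```text
time: 24.22
eef_pos: [0.4942, 0.1309, 0.2963]
tcp_rot: [0.359, 3.103, -0.0]
contact_force: [1.2, -0.1, -1.1]
width: 0.655
```

```bash
python3 go.py .4374 .2817 .28 171.8
```

```text
t 24.23 pos [0.4942 0.1309 0.2963] xyaw 166.8 F [ 1.2 -0.1 -1.1] w 0.0559 q6 -1.13
d tool(mm) [ 90.  133.9  15. ] turn(rad) [ 0.001  0.018 -0.087] | if turned first [ 77.8 141.2  16.3]
```

Request:
{"method": "drive_tool", "body": {"moves": [{"ax":0,"ay":0,"az":0,"dx":0.024,"dy":0.036,"dz":0,"jaw":0.05},{"ax":0,"ay":0,"az":0,"dx":0.024,"dy":0.036,"dz":0,"jaw":0.05},{"ax":0,"ay":0,"az":0,"dx":0.024,"dy":0.036,"dz":0,"jaw":0.05},{"ax":0,"ay":0.015,"az":-0.085,"dx":0.013,"dy":0.019,"dz":0,"jaw":0.05},{"ax":0,"ay":0,"az":0,"dx":0,"dy":0,"dz":0,"jaw":0.05}]}}

```text
time: 24.85
eef_pos: [0.4376, 0.2818, 0.3019]
tcp_rot: [0.217, 3.124, 0.008]
contact_force: [0.1, -0.1, -1.1]
width: 0.656
```

```bash
python3 - <<'E'
from h import *
s=bot.read_state();p,d=bot.grab_frame("wrist")
cv2.imwrite("pics/w5.png",p[:,:,::-1])
E
python3 go.py .4374 .2817 .1845 171.8
```

```text
t 24.9 pos [0.4379 0.2811 0.3019] xyaw 171.9 F [-0.5  0.  -1.2] w 0.056 q6 -0.92
d tool(mm) [  1.7  -0.2 117.4] turn(rad) [0.006 0.01  0.002] | if turned first [  0.5   0.5 117.4]
```

View pics/w5.png

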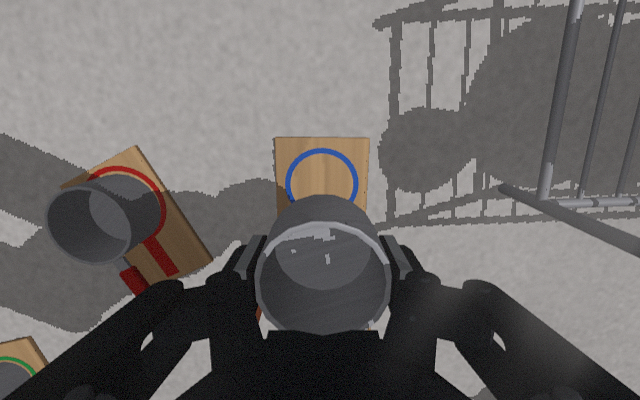

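The blue cup is held level and its ring at (322,182) is in line. The rack at the right stays clear.

Request:
{"method": "drive_tool", "body": {"moves": [{"ax":0.005,"ay":0.01,"az":0,"dx":0.001,"dy":0.0,"dz":0.025,"jaw":0.05},{"ax":0,"ay":0,"az":0,"dx":0,"dy":0,"dz":0.03,"jaw":0.05},{"ax":0,"ay":0,"az":0,"dx":0,"dy":0,"dz":0.03,"jaw":0.05},{"ax":0,"ay":0,"az":0,"dx":0,"dy":0,"dz":0.015,"jaw":0.05},{"ax":0,"ay":0,"az":0,"dx":0,"dy":0,"dz":0.005,"jaw":0.05}]}}

```text
time: 25.52
eef_pos: [0.4403, 0.2787, 0.1982]
tcp_rot: [0.234, 3.127, 0.006]
contact_force: [0.1, -0.6, -1.2]
width: 0.656
```

```bash
python3 go.py .4374 .2817 .1845 171.8
```

```text
t 25.52 pos [0.4403 0.2787 0.1982] xyaw 171.4 F [ 0.1 -0.6 -1.2] w 0.0561 q6 -0.92
d tool(mm) [ 3.4  2.5 13.7] turn(rad) [ 0.004  0.006 -0.006] | if turned first [ 3.4  2.6 13.7]
```

Request:
{"method": "drive_tool", "body": {"moves": [{"ax":0.004,"ay":0.006,"az":-0.006,"dx":0.0035,"dy":0.0025,"dz":0.006,"jaw":0.05},{"ax":0,"ay":0,"az":0,"dx":0,"dy":0,"dz":0.005,"jaw":0.05},{"ax":0,"ay":0,"az":0,"dx":0,"dy":0,"dz":0.002,"jaw":0.05}]}}

```text
time: 25.9
eef_pos: [0.4379, 0.282, 0.1861]
tcp_rot: [0.226, 3.132, 0.002]
contact_force: [-0.6, -0.1, -0.4]
width: 0.656
```

```bash
python3 go.py .4374 .2817 .1845 171.8
```

```text
t 25.9 pos [0.4379 0.282  0.1861] xyaw 171.8 F [-0.6 -0.1 -0.4] w 0.056 q6 -0.91
d tool(mm) [ 0.4 -0.3  1.6] turn(rad) [ 0.001  0.001 -0.001] | if turned first [ 0.4 -0.3  1.6]
```

Request:
{"method": "drive_tool", "body": {"moves": [{"ax":0,"ay":0,"az":0,"dx":0.0005,"dy":0,"dz":0.0015,"jaw":0.05}]}}

```text
time: 26.02
eef_pos: [0.4375, 0.2822, 0.1847]
tcp_rot: [0.225, 3.132, 0.002]
contact_force: [0.5, -0.2, -0.9]
width: 0.653
```

Request:
{"method": "drive_tool", "body": {"moves": [{"ax":0,"ay":0,"az":0,"dx":0,"dy":0,"dz":0.001,"jaw":0.05}]}}

```text
time: 26.15
eef_pos: [0.4375, 0.2822, 0.1838]
tcp_rot: [0.225, 3.132, 0.002]
contact_force: [-0.2, -0.5, -1.3]
width: 0.657
```

Request:
{"method": "drive_tool", "body": {"moves": [{"ax":0,"ay":0,"az":0,"dx":0,"dy":0,"dz":0.001,"jaw":0.05}]}}

```text
time: 26.28
eef_pos: [0.4376, 0.2823, 0.1831]
tcp_rot: [0.225, 3.132, 0.003]
contact_force: [-3.6, -4.4, 28.7]
width: 0.653
```

Contact is felt. I release, retreat straight up and move back clear of the view.

Request:
{"method": "drive_tool", "body": {"moves": [{"ax":0,"ay":0,"az":0,"dx":0,"dy":0,"dz":-0.0005,"jaw":0.085},{"ax":0,"ay":0,"az":0,"dx":0,"dy":0,"dz":0,"jaw":0.085},{"ax":0,"ay":0,"az":0,"dx":0,"dy":0,"dz":0,"jaw":0.085},{"ax":0,"ay":0,"az":0,"dx":0,"dy":0,"dz":-0.015,"jaw":0.085},{"ax":0,"ay":0,"az":0,"dx":0,"dy":0,"dz":-0.04,"jaw":0.085},{"ax":0,"ay":0,"az":0,"dx":0,"dy":0,"dz":-0.05,"jaw":0.085},{"ax":0,"ay":0,"az":0,"dx":0,"dy":0,"dz":-0.05,"jaw":0.085},{"ax":0,"ay":0,"az":0,"dx":0,"dy":0,"dz":-0.04,"jaw":0.085},{"ax":0,"ay":0,"az":0,"dx":0,"dy":0,"dz":0,"jaw":0.085},{"ax":0,"ay":0,"az":0,"dx":0,"dy":0,"dz":0,"jaw":0.085}]}}

```text
time: 27.52
eef_pos: [0.4362, 0.2814, 0.3901]
tcp_rot: [0.225, 3.129, 0.005]
contact_force: [0.3, 0.3, -0.4]
width: 0.997
```

Run:
```python
from h import *
G=dict(red=(.4307,.0949,18.7),blue=(.4359,.2819,-8.2),green=(.6091,-.0967,6.2),yellow=(.6217,.2706,5.5))
print(bot.read_state()["time"],bot.read_state()["eef_pos"])
for n in("scene","side","wrist"):
    s=bot.read_state();p,d=bot.grab_frame(n);cv2.imwrite(f"pics/f_{n}.png",p[:,:,::-1])
    X,h=cloud(n,p,d,(s["eef_pos"],s["tcp_rot"]))
    b=(X[:,0]<.74);X,h=X[b],h[b];Y=X-[0,0,.006]
    for k,g in G.items():
        try: 
            c=cup(Y,h,k,g[:2]);a=np.radians(g[2]);e=c[0]-g[:2]
            print(n,k,c,"err along/across mm",np.round([1000*(e[0]*np.cos(a)+e[1]*np.sin(a)),1000*(-e[0]*np.sin(a)+e[1]*np.cos(a))],1))
        except Exception as ex: print(n,k,ex)
    for j in JARS:
        P=X[(X[:,2]>.05)&(X[:,2]<.06)&(np.linalg.norm(X[:,:2]-j,axis=1)<.05)]
        if len(P)>5:print("jar",P.min(0).round(3),P.max(0).round(3))
```

```text
27.525 [0.43615854 0.28136962 0.39006751]
scene red (array([0.4345, 0.0957]), np.float64(15.7), 188, 90) err along/across mm [ 3.9 -0.5]
scene blue (array([0.4385, 0.2824]), np.float64(-10.4), 142, 68) err along/across mm [2.5 0.9]
scene green (array([ 0.6123, -0.0974]), np.float64(4.5), 217, 167) err along/across mm [ 3.1 -1. ]
scene yellow (array([0.6239, 0.2709]), np.float64(4.3), 120, 87) err along/across mm [2.2 0.1]
jar [ 0.529 -0.203  0.05 ] [ 0.563 -0.169  0.057]
jar [0.532 0.169 0.05 ] [0.567 0.206 0.057]
side red (array([0.4331, 0.0951]), np.float64(18.9), 209, 5) err along/across mm [ 2.3 -0.6]
side blue (array([0.4379, 0.2816]), np.float64(nan), 139, 0) err along/across mm [ 2. -0.]
side green (array([ 0.6103, -0.0978]), np.float64(5.6), 154, 70) err along/across mm [ 1.1 -1.2]
side yellow (array([0.6226, 0.2706]), np.float64(nan), 68, 0) err along/across mm [ 0.9 -0.1]
jar [ 0.527 -0.203  0.05 ] [ 0.561 -0.17   0.056]
jar [0.531 0.171 0.05 ] [0.565 0.206 0.055]
wrist red (array([0.433 , 0.0961]), np.float64(18.3), 895, 296) err along/across mm [2.6 0.4]
wrist blue (array([0.4374, 0.282 ]), np.float64(-7.9), 583, 382) err along/across mm [1.5 0.3]
wrist green (array([ 0.6097, -0.0969]), np.float64(nan), 132, 0) err along/across mm [ 0.6 -0.3]
wrist yellow (array([0.6216, 0.2707]), np.float64(4.2), 330, 1) err along/across mm [-0.1  0.1]
jar [0.531 0.172 0.05 ] [0.566 0.206 0.058]h.py:62: RuntimeWarning: Mean of empty slice.
  d=hd.mean(0)[:2]-c
  ret = um.true_divide(
```

View pics/f_scene.png

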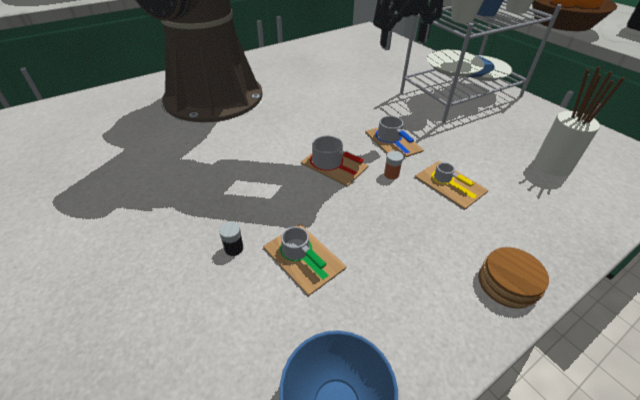

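View pics/f_wrist.png

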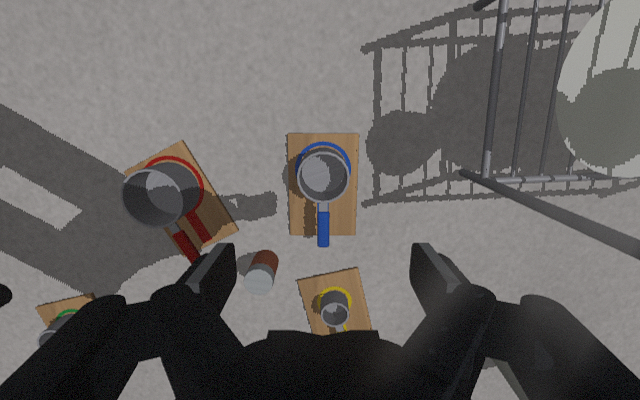

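The scene view shows all four cups upright on their own boards, each handle over its bar: red (327,152), blue (389,130), green (294,243), yellow (444,173). Both jars stand where they were, and the gripper is clear of everything. I hand in.

```bash
python3 -c "
from bench import bot
print(bot.hand_in())"
```

```text
the job is handed in; nothing more can be done
None
```

I set all four cups down upright on the boards of their own colour, with each handle over its bar, and handed the job in at about 28 s of the 106 s allowed. The hand-in reports no verdict.

- **Placing:** I gripped each cup across its diameter. I lowered it until the wrist felt contact (about 10 to 50 N, highest for red), then opened the jaws and moved straight up.
- **Last checks:** The three cameras put every cup within 4 mm of its ring's centre (limit 12 mm) and within about 3° of its bar (limit 20°). They differ from one another by 1–3 mm; the scene camera reads highest.
- **Missing readings:** The handle direction could not be read in the side view for blue and yellow, nor in the wrist view for green. At least one other camera covered each of them.
- **Jars:** Both stand where they were, within about 2 mm.

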